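# Catch and close the falling glass lid of a specimen case

## Robot

A 6-joint arm with a two-finger parallel gripper is mounted at the origin on the work surface. World frame = base frame: x ahead of the robot, y to its left, z up, the work surface at z = 0. Lengths are in m, angles in rad, forces in N, time in s.
With the tool pointing down it reaches from about 0.375 to 0.9 m from the base axis. Payload 3.1 kg.
Tool frame: the origin (TCP) lies at the very end of the fingers, on their centre line; the grasp point (between the pads) lies 19 mm behind it; z points along the fingers, y is the line along which they close (so a half turn about z gives the same grasp; the last joint's range is limited). The gripper opens to 87 mm and grips with 3 to 60 N. Pads are 19 mm wide; open, the fingers measure 117 mm over their backs; the gripper's body (75 mm by 190 mm) begins 51 mm behind the grasp point.
Start: joints at [1.06, 0.527, 1.433, -0, 1.181, -0.178], TCP at [0.204, 0.591, 0.188] pointing down, gripper open.
Joint ranges: [-3.08, 3.08], [-0.75, 2.2], [0.22, 2.44], [-1.43, 4.57], [0, 2.65], [-2.85, 2.85]. Speed limits (rad/s): [2.79, 2.79, 3.14, 3.14, 3.14, 3.14].

## Interface

Orientations are given as a unit quaternion [x, y, z, w].
In Python, from rig import status, viewer, robot gives the robot as it stands.
- The arm moves only by the tool arm_command, never from a script. Its arguments are lists of equal length, an entry for each row: "delta_rot": the turn, a rotation vector about the tool's x, y, z in degrees, a list of three; "delta_pos": the shift along the tool's x, y, z in m, a list of three; "gripper": the closure, from -1 (fully open) to 1 (shut). In form: {"delta_rot": [[rx, ry, rz], ...], "delta_pos": [[dx, dy, dz], ...], "gripper": [gripper, ...]}. A call has 1 to 12 rows; each row is the pose to reach, as a shift and turn from the pose commanded when the call began, along the tool's axes at that moment; what a row does not reach only later rows make up. A row lasts 1/12 s, in which the tool goes at most 41.7 mm and 7.16 degrees, less where a joint would pass 70% of its speed; a pose out of reach is approached as far as the arm can. A call with a gripper value outside its range is refused whole. The fingers move at their own pace and stop on an object; "grip_force" is the grip in N (left out, the last holds). Time passes only in rows, so rows that repeat a pose let the fingers close. It gives the time, the measured TCP pose, the force, the opening and the grip force at its end, in the units of the state.
- status.get_obs(): the state, without advancing time (a new reading comes with each control period).
- viewer.camera(name): name is "scene" or "side" or "wrist"; returns a dict with "pixels" (420x560x3 uint8, blue, green, red), "fx", "fy", "cx", "cy" (pixels), "pose" (4x4, takes a point from camera to world coordinates); the wrist camera has in their place "mount" (4x4, takes a point from camera to tool coordinates, whose origin is the TCP and whose axes are the flange's). Camera axes: x right, y down, z forward; pixel columns grow to the right and rows downward; lengths in m; the calibration is good to about 2 mm. A picture is of the moment at which its call begins: read the wrist's pose just before it. There is no depth.
- robot.hand_in(): hands the job in; it is judged then, once.
The state is a dict: "time": time; "q": joint angles; "joint_velocities": joint speeds; "joint_torque": joint torques, N m; "position": TCP position; "tool_rot": TCP orientation; "ft_force": force on the tool from outside, world axes, zero at the start; "moment": the same for the moment, N m; "grip_width": finger opening in m; "grip_force": force on a finger pad.
Only numpy, scipy, OpenCV 4.12 (cv2) and the standard library are available. Lean on these libraries where they do the work, as an engineer would, in place of code of your own. Each camera call takes 0.05 s, during which the arm holds its last target. There are 200 camera calls.

## Task

Close the glazed specimen case on the bench: tip its standing lid forward until it falls of its own weight, catch it on a finger while it is still well open, and ease it down until it is fully shut. Do not let it drop, do not grip the lid or press hard on it, and leave the case and the things around it where they stand.

Things in the scene. Friction and masses are not known exactly. Their poses are not given: they have to be found in the camera images.
- case: Open-topped oak specimen case, 140 mm deep (its x) by 210 mm wide (its y) by 55 mm high, walls 10 mm, 2.5 kg, standing loose on the bench. Origin: centre of its underside; its x axis points from the front (the side away from the hinges) to the hinged back, z up. Its front looks to the robot's right, more or less turned towards it.
- lid (a joint): Angle of the lid, rad: 0 = fully shut (level), 1.57 = upright, 1.85 = leaning back on its stop. Stiff hinges: the lid stands by itself within about 0.15 rad of upright; tipped forward beyond 1.3 rad it falls towards the front, slowly at first, and from 1.2 rad is shut in 2 to 3 s, with a slam unless it is caught. Tipping it or holding it up at the tab takes under 2 N.
- lid_hinge (a point): Centre of the lid's hinge line, on the top of the case's back wall, 55 mm above the bench, 70 mm behind the case's centre. The lid turns about this line, which runs along the case's y axis; axes as case.
- lid_tab (a point): Middle of the lower (inner) edge of the end of the brass tab, 164 mm from the hinge line. The tab, 50 mm wide and 6 mm thick, stands out 24 mm beyond the lid's free edge and, when shut, 24 mm in front of the case's front wall, its underside 58 mm above the bench. Turns with the lid: x axis along the lid to the hinge, z axis out of the outer (glass) face.
- lid_top: Outer half of the lid, turning with it; origin on the hinge line. The whole lid is an oak frame with a glass pane, 140 mm long from the hinge line, 210 mm wide; when shut it lies from 1 to 11 mm above the hinge line. It weighs 0.25 to 0.32 kg. A brass tab stands out from the middle of its free edge.
- lid_lining: The inner half of the lid (dark wood lining and the lower half of the tab), turning with the lid; origin on the hinge line.
- jar_mid (a point): Amber glass jar with black cap, 48 mm across, 75 mm tall, standing beside the case, not to be moved; this point is its centre.
- vial_mid (a point): Small green glass vial with white cap, 28 mm across, 60 mm tall, standing beside the case, not to be moved; this point is its centre.
- lens: Hand lens lying on the bench, rim 62 mm across and 12 mm thick, with an 80 mm black handle along its -x; origin under the centre of the lens; not to be moved.

How it is judged:
By the outcome, as a careful person would: the job done as asked, in the order asked, and still so for the second after the job is handed in, with the robot touching nothing.
It also fails if it takes over 48 s, if anything falls off the work surface, if the arm or the gripper's body presses on something with over 40 N, if the wrist force passes 120 N, or if a joint passes its speed limit or range.

## Working session

There is one attempt and no reset: what is moved stays moved. The work goes in short steps, Python scripts to look and compute and a tool call to move; the robot and the scene stay as the last step left them, time stands still between calls to the robot, and variables do not carry over. Pictures are saved under pics/ and viewed, at most 10 in all, crops included, and the job is handed in when it is done.

Besides the shell and the picture viewer there is one more tool, called after ">>>" by a JSON object that holds its "fn" and its "kwargs". arm_command: Moves the arm, as the interface text tells. Its arguments: {"type":"object","properties":{"delta_rot":{"type":"array","items":{"type":"array","items":{"type":"number"}}},"delta_pos":{"type":"array","items":{"type":"array","items":{"type":"number"}}},"gripper":{"type":"array","items":{"type":"number"}},"grip_force":{"type":"number"}},"required":["delta_rot","delta_pos","gripper"]}

```bash
mkdir -p pics; cat > h.py <<'E'
import numpy as np, cv2
from rig import status, viewer, robot
def snap(n,f):
    c=viewer.camera(n); cv2.imwrite(f'pics/{f}.png',c['pixels'])
    np.savez(f'pics/{f}.npz',**{k:v for k,v in c.items()}); return c
E
python3 - <<'E'
from h import *
o=status.get_obs(); print(o['position'],o['tool_rot'],o['grip_width'],o['time'])
a=snap('scene','s1');b=snap('side','d1')
cv2.imwrite('pics/s1b.png',cv2.resize(a['pixels'],(784,588),interpolation=2)); cv2.imwrite('pics/d1b.png',cv2.resize(b['pixels'],(784,588),interpolation=2))
for c in(a,b):print(c['fx'],c['fy'],c['cx'],c['cy'],np.round(c['pose'],4).tolist())
E
```

```text
[0.20375071 0.58998179 0.18696511] [ 1.65635490e-01  9.86186441e-01 -1.02871009e-03 -3.60732352e-04] 0.08711759222050462 0.0
491.9061745094774 491.9061745094774 276.5318912925921 213.235380478057 [[0.9989, 0.0356, -0.0309, 0.6109], [0.047, -0.7099, 0.7027, -0.6319], [0.003, -0.7034, -0.7108, 0.8135], [0.0, 0.0, 0.0, 1.0]]
417.90408924266785 417.90408924266785 279.4994619053976 207.1223345961336 [[0.8524, -0.2773, 0.4433, 0.155], [-0.5228, -0.4558, 0.7203, -0.608], [0.0023, -0.8458, -0.5335, 0.5783], [0.0, 0.0, 0.0, 1.0]]
```

View pics/s1b.png

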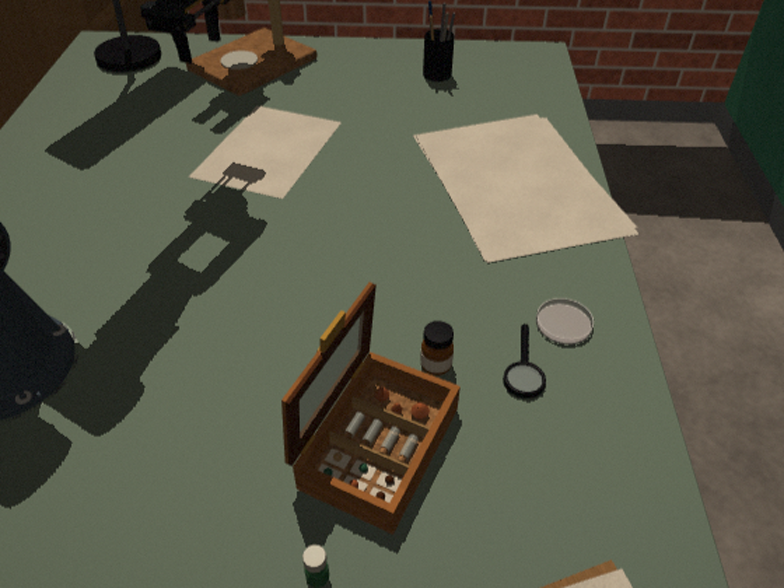

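View pics/d1b.png

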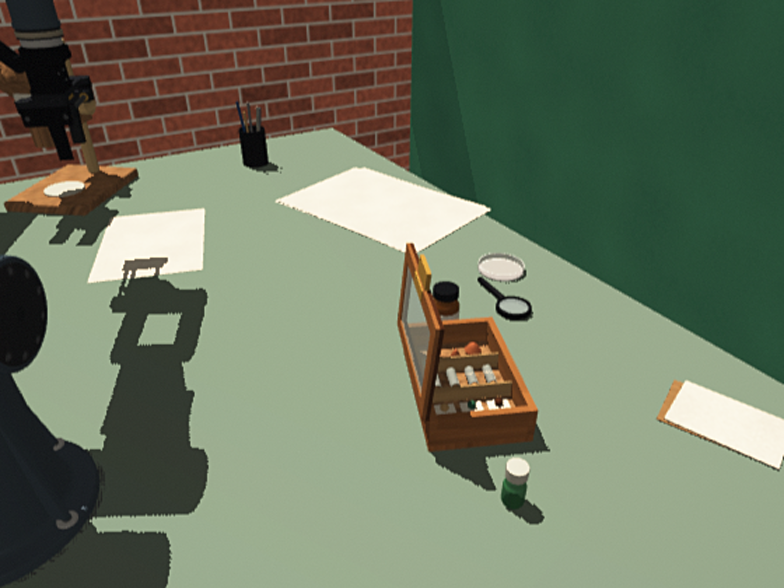

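The case is at about (375,440) in the scene view, the standing lid is on its left with the tab at (333,330), the jar at (437,348), the vial at (316,565) and the lens at (525,378). In the side view the tab is at (425,275) and the case at (480,385). I'll enlarge both to read the corners.

```bash
python3 - <<'E'
from h import *
a=cv2.imread('pics/s1.png')[195:425,190:345]; b=cv2.imread('pics/d1.png')[165:370,270:400]
cv2.imwrite('pics/c1.png',cv2.resize(a[:190],None,fx=3,fy=3,interpolation=2)); 
B=cv2.resize(b,None,fx=2.9,fy=2.9,interpolation=2);A=cv2.resize(a,None,fx=2.6,fy=2.6,interpolation=2)
H=max(A.shape[0],B.shape[0]);im=np.zeros((H,A.shape[1]+B.shape[1],3),np.uint8);im[:A.shape[0],:A.shape[1]]=A;im[:B.shape[0],A.shape[1]:]=B
print(im.shape,A.shape);cv2.imwrite('pics/c1.png',im)
E
```

```text
(594, 780, 3) (585, 403, 3)
```

View pics/c1.png

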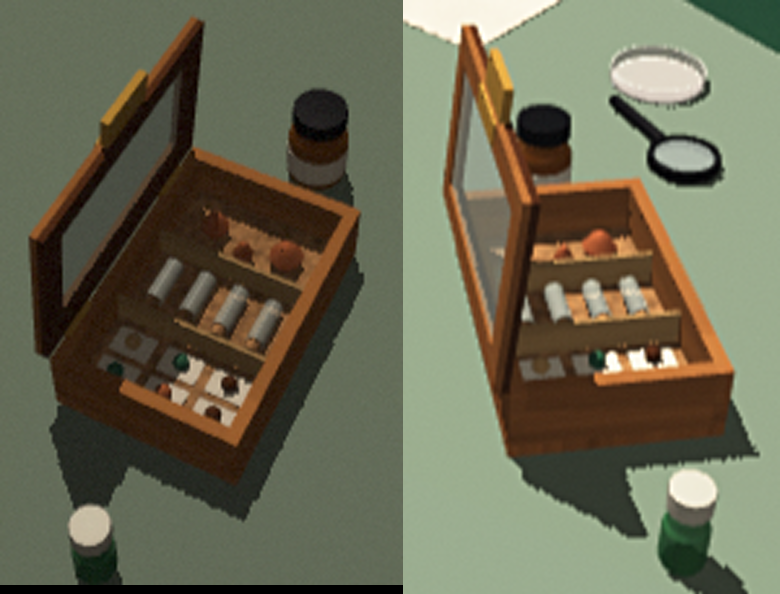

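```bash
cat >> h.py <<'E'
def proj(c,P):
    T=np.linalg.inv(c['pose']); p=np.atleast_2d(P)@T[:3,:3].T+T[:3,3]
    return np.c_[c['fx']*p[:,0]/p[:,2]+c['cx'],c['fy']*p[:,1]/p[:,2]+c['cy']]
def ray(c,uv,z):
    d=c['pose'][:3,:3]@[(uv[0]-c['cx'])/c['fx'],(uv[1]-c['cy'])/c['fy'],1]; o=c['pose'][:3,3]
    return o+d*(z-o[2])/d[2]
def lidp(u,y,h,a): return np.array([.07-u*np.cos(a)+h*np.sin(a),y,.055+u*np.sin(a)+h*np.cos(a)])
def tow(P,x,y,w):
    P=np.atleast_2d(P);c,s=np.cos(w),np.sin(w)
    return np.c_[x+c*P[:,0]-s*P[:,1],y+s*P[:,0]+c*P[:,1],P[:,2]]
E
python3 - <<'E'
from h import *
from scipy.optimize import least_squares
S=np.load('pics/s1.npz');D=np.load('pics/d1.npz')
fs=lambda p:(p[0]/2.6+190,p[1]/2.6+195); fd=lambda p:((p[0]-403)/2.9+270,p[1]/2.9+165)
C=[(S,(-.07,.105,.055),fs((238,442))),(S,(-.07,.105,0),fs((236,482))),(S,(-.07,-.105,.055),fs((358,213))),(S,(.07,.105,0),fs((58,401))),
(D,(-.07,.105,.055),fd((732,374))),(D,(-.07,.105,0),fd((722,432))),(D,(-.07,-.105,.055),fd((639,181))),(D,(.07,.105,0),fd((512,455)))]
L=[(S,(.14,.105,.001),fs((50,240))),(S,(.14,.105,.011),fs((32,235))),(S,(.14,-.105,.001),fs((204,24))),(D,(.14,.105,.001),fd((538,203))),(D,(.14,-.105,.011),fd((462,28)))]
def f(q):
    r=[proj(c,tow(P,*q[:3]))[0]-uv for c,P,uv in C]+[proj(c,tow(lidp(*P,q[3]),*q[:3]))[0]-uv for c,P,uv in L]
    return np.concatenate(r)
r=least_squares(f,[.5,-.15,2.8,1.6],loss='soft_l1');print(r.x);print(f(r.x).reshape(-1,2).round(1).tolist())
q=r.x;print('tab',tow(lidp(.164,0,.001,q[3]),*q[:3]),'hinge',tow((.07,0,.055),*q[:3]))
for n,a,b,z in(('vial',(90,525),(693,488),.06),('jar',(320,105),(544,120),.075)):print(n,ray(S,fs(a),z),ray(D,fd(b),z))
print('lens',ray(S,(525/1.4,378/1.4),.012), ray(S,(525/1.4,328/1.4),.006))
for a in(1.2,.8,.4,0):print(a,lidp(.164,0,.001,a))
E
```

```text
[ 0.57972752 -0.11412932  2.73141096  1.47429647]
[[-0.6, 1.3], [-0.1, 1.1], [0.7, -1.4], [-0.7, -0.0], [0.9, -2.5], [0.3, -0.5], [-0.4, -2.5], [-1.6, -0.5], [-2.1, 1.1], [-0.7, 0.3], [0.3, -1.1], [1.7, -1.4], [0.0, -2.7]]
tab [[ 0.52911202 -0.09211931  0.21833334]] hinge [[ 0.51553413 -0.08621501  0.055     ]]
vial [ 0.51572651 -0.29708521  0.06      ] [ 0.51272509 -0.29929834  0.06      ]
jar [0.65561816 0.03896489 0.075     ] [0.65045393 0.02817656 0.075     ]
lens [0.7863077  0.00640635 0.012     ] [0.79699276 0.11176651 0.006     ]
1.2 [0.01150537 0.         0.20821677]
0.8 [-0.04354254  0.          0.17334311]
0.4 [-0.08066458  0.          0.11978567]
0 [-0.094  0.     0.056]
```

>>> {"fn": "arm_command", "kwargs": {"delta_rot": [[0, 0, 0], [0, 0, 0], [0, 0, 6], [0, 0, 12], [0, 0, 18], [0, 0, 24], [0, 0, 30], [0, 0, 36], [0, 0, 42], [0, 0, 47], [0, 0, 47], [0, 0, 47]], "delta_pos": [[0, 0, -0.04], [0, 0, -0.08], [-0.03, -0.03, -0.1], [-0.06, -0.06, -0.113], [-0.085, -0.085, -0.113], [-0.11, -0.11, -0.113], [-0.14, -0.14, -0.113], [-0.165, -0.165, -0.113], [-0.19, -0.19, -0.113], [-0.22, -0.22, -0.113], [-0.245, -0.245, -0.113], [-0.265, -0.27, -0.113]], "gripper": [-0.3, -0.3, -0.3, -0.3, -0.3, -0.3, -0.3, -0.3, -0.3, -0.3, -0.3, -0.3]}}

```text
time: 1.1
position: [0.3672, 0.2469, 0.3008]
tool_rot: [0.546, 0.838, -0.0, 0.0]
ft_force: [0.4, -0.2, 0.1]
grip_width: 0.0564
grip_force: 0.0
```

```bash
cat >> h.py <<'E'
from scipy.spatial.transform import Rotation as R
YAW=2.7314
F=np.array([-np.cos(YAW),-np.sin(YAW),0])
def want(th): # tool tilted th (deg) back, y to the front
    x=np.cross(F,[0,0,-1]); return R.from_matrix(np.c_[x,F,[0,0,-1]])*R.from_rotvec([th,0,0],degrees=True)
def go(p,th):
    o=status.get_obs(); r=R.from_quat(o['tool_rot'])
    print('t',o['time'],'pos',o['position'].round(4),'w',round(o['grip_width'],4),'F',np.round(o['ft_force'],2))
    print('dpos',r.inv().apply(np.array(p)-o['position']).round(4),'drot',(r.inv()*want(th)).as_rotvec(degrees=True).round(2))
E
python3 -c "
from h import *
go([.529,-.092,.30],0)"
```

```text
t 1.1 pos [0.3672 0.2469 0.3008] w 0.0564 F [ 0.42 -0.15  0.13]
dpos [-0.3754  0.0107  0.001 ] drot [2.000e-02 2.000e-02 4.738e+01]
```

>>> {"fn": "arm_command", "kwargs": {"delta_rot": [[0, 0, 5], [0, 0, 10], [0, 0, 15], [0, 0, 20], [0, 0, 25], [0, 0, 30], [0, 0, 35], [0, 0, 40], [0, 0, 44], [0, 0, 47.4], [0, 0, 47.4], [0, 0, 47.4]], "delta_pos": [[-0.03, 0.001, 0], [-0.065, 0.002, 0], [-0.1, 0.003, 0], [-0.135, 0.004, 0], [-0.17, 0.005, 0], [-0.205, 0.006, 0], [-0.24, 0.007, 0], [-0.275, 0.008, 0], [-0.31, 0.009, 0], [-0.345, 0.01, 0], [-0.375, 0.011, 0.001], [-0.375, 0.011, 0.001]], "gripper": [-0.3, -0.3, -0.3, -0.3, -0.3, -0.3, -0.3, -0.3, -0.3, -0.3, -0.3, -0.3]}}

```text
time: 2.1
position: [0.5311, -0.0948, 0.2991]
tool_rot: [0.837, 0.546, -0.0, 0.002]
ft_force: [0.3, 0.4, -0.1]
grip_width: 0.0567
grip_force: 0.0
```

```bash
python3 - <<'E'
from h import *
go([.529,-.092,.204],0)
a=snap('scene','s2')['pixels'][120:350,170:330]; b=snap('side','d2')['pixels'][70:300,250:410]
cv2.imwrite('pics/c2.png',cv2.resize(np.hstack([a,b]),None,fx=2.5,fy=2.5,interpolation=2))
E
```

```text
t 2.1 pos [ 0.5311 -0.0948  0.2991] w 0.0567 F [ 0.32  0.43 -0.15]
dpos [ 0.002  -0.0033  0.0951] drot [ 0.14  0.12 -0.24]
```

View pics/c2.png

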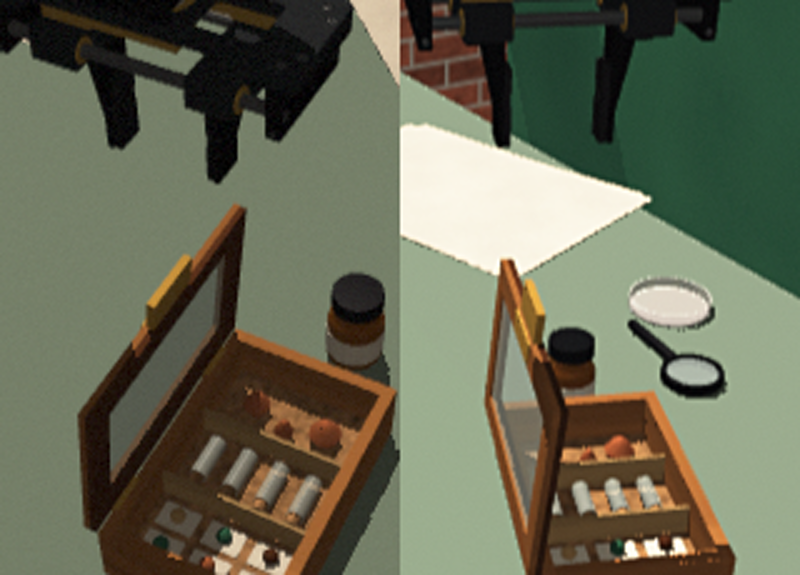

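The fingers (scene crop tips at (122,147) and (218,180)) are above the tab (168,290), one on each side of it. I'll lower them around the tab.

>>> {"fn": "arm_command", "kwargs": {"delta_rot": [[0, 0, 0], [0, 0, 0], [0, 0, 0], [0, 0, 0], [0, 0, 0], [0, 0, 0]], "delta_pos": [[0.002, -0.003, 0.02], [0.002, -0.003, 0.04], [0.002, -0.003, 0.06], [0.002, -0.003, 0.08], [0.002, -0.003, 0.095], [0.002, -0.003, 0.095]], "gripper": [-0.3, -0.3, -0.3, -0.3, -0.3, -0.3]}}

```text
time: 2.7
position: [0.5231, -0.0837, 0.2019]
tool_rot: [0.836, 0.549, -0.002, -0.004]
ft_force: [0.2, 0.0, 0.1]
grip_width: 0.0568
grip_force: 0.0
```

```bash
python3 - <<'E'
from h import *
go([.529,-.092,.204],0)
a=snap('scene','s3')['pixels'][170:290,190:310]; b=snap('side','d3')['pixels'][130:250,260:380]
cv2.imwrite('pics/c3.png',cv2.resize(np.hstack([a,b]),None,fx=3.3,fy=3.3,interpolation=2))
E
```

```text
t 2.7 pos [ 0.5231 -0.0837  0.2019] w 0.0568 F [0.23 0.02 0.09]
dpos [-0.0053  0.0087 -0.0021] drot [-0.48  0.    0.13]
```

View pics/c3.png

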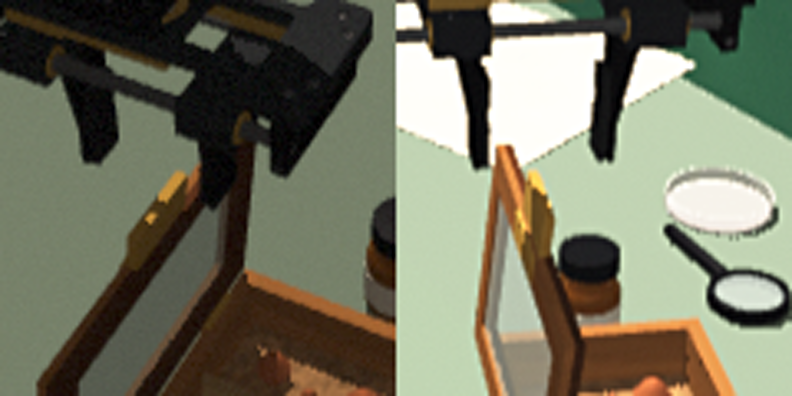

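```bash
python3 - <<'E'
from h import *
S=np.load('pics/s1.npz');D=np.load('pics/d1.npz')
def Pm(c):
    T=np.linalg.inv(c['pose'])[:3];K=np.array([[c['fx'],0,c['cx']],[0,c['fy'],c['cy']],[0,0,1]]);return K@T
X=cv2.triangulatePoints(Pm(S),Pm(D),np.array([[238.1],[232.3]]),np.array([[303.4],[188.1]]));X=(X[:3]/X[3]).T;print(X,proj(S,X),proj(D,X))
q=[.5797,-.1141,2.7314]
for a in(1.47,1.57):
  for y in(-.025,0,.025):
    P=tow(lidp(.164,y,.006,a),*q);p=proj(S,P)[0];d=proj(D,P)[0]
    print(a,y,P.round(3),((p-[190,195])*2.6).round(),((d-[270,165])*2.9+[403,0]).round())
for y in(-.036,.036):  # fingertips now, in the c3 crops
    P=[.5231,-.0837,.2019]+y*F;print(((proj(S,P)[0]-[190,170])*3.3).round(),((proj(D,P)[0]-[260,130])*3.3+[396,0]).round())
E
```

```text
[[ 0.52385212 -0.08849048  0.21641867]] [[238.06055063 232.16141857]] [[303.51592695 188.24771024]]
1.47 -0.025 [[ 0.535 -0.067  0.219]] [146.  71.] [496.  45.]
1.47 0 [[ 0.525 -0.09   0.219]] [127.  96.] [504.  65.]
1.47 0.025 [[ 0.515 -0.113  0.219]] [107. 123.] [512.  86.]
1.57 -0.025 [[ 0.52  -0.061  0.219]] [123.  62.] [470.  46.]
1.57 0 [[ 0.51  -0.084  0.219]] [104.  88.] [477.  66.]
1.57 0.025 [[ 0.5   -0.107  0.219]] [ 84. 114.] [484.  87.]
[ 98. 194.] [466. 217.]
[222. 241.] [598. 208.]
```

```bash
python3 - <<'E'
from h import *
S=np.load('pics/s1.npz');D=np.load('pics/d1.npz')
o=status.get_obs();print(o['time'],o['position'],o['joint_velocities'].round(3),o['q'].round(4))
for y in(-.036,.036):
    P=[.5311,-.0948,.2991]+y*F;print(((proj(S,P)[0]-[170,120])*2.5).round(),((proj(D,P)[0]-[250,70])*2.5+[400,0]).round())
def Pm(c):
    T=np.linalg.inv(c['pose'])[:3];K=np.array([[c['fx'],0,c['cx']],[0,c['fy'],c['cy']],[0,0,1]]);return K@T
for s,d in(((122,147),(502,145)),((218,180),(602,140))):
    s=np.array(s)/2.5+[170,120];d=(np.array(d)-[400,0])/2.5+[250,70]
    X=cv2.triangulatePoints(Pm(S),Pm(D),s[:,None],d[:,None]);print('c2',(X[:3]/X[3]).T)
for s,d in(((100,160),(480,166)),((212,207),(603,160))):
    s=np.array(s)/3.3+[190,170];d=(np.array(d)-[396,0])/3.3+[260,130]
    X=cv2.triangulatePoints(Pm(S),Pm(D),s[:,None],d[:,None]);print('c3',(X[:3]/X[3]).T)
E
```

```text
2.8 [ 0.52587677 -0.08498674  0.20492931] [-0.006 -0.019 -0.04  -0.    -0.006 -0.   ] [-3.7030e-01  3.8310e-01  1.6426e+00  3.0000e-04  1.1176e+00  3.7700e-02]
[123. 178.] [498. 190.]
[227. 215.] [606. 184.]
c2 [[ 0.49997391 -0.08328405  0.329131  ]]
c2 [[ 0.55936969 -0.10957421  0.32935219]]
c3 [[ 0.4943056  -0.076039    0.23458253]]
c3 [[ 0.55229437 -0.10496818  0.23502459]]
```

```bash
python3 - <<'E'
from h import *
w=snap('wrist','w1'); print(w['mount'].round(3).tolist())
T=np.linalg.inv(w['mount']);im=w['pixels'].copy()
for z,col in((0,(0,0,255)),(-.03,(255,255,0))):
  for y in(-.028,.028):
    p=T@[0,y,z,1]; u=(int(w['fx']*p[0]/p[2]+w['cx']),int(w['fy']*p[1]/p[2]+w['cy']));print(z,y,u);cv2.circle(im,u,4,col,1)
cv2.imwrite('pics/w1b.png',im)
E
```

```text
[[0.002, -0.965, -0.261, 0.073], [1.0, 0.001, 0.001, 0.0], [-0.001, -0.261, 0.965, -0.196], [0.0, 0.0, 0.0, 1.0]]
0 -0.028 (229, 239)
0 0.028 (320, 239)
-0.03 -0.028 (222, 259)
-0.03 0.028 (327, 259)
```

View pics/w1b.png

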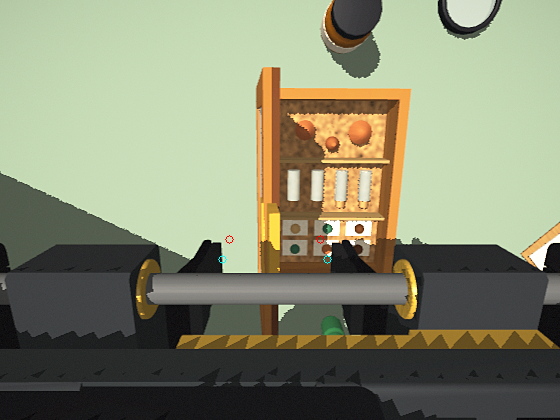

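The wrist view shows the tab (270,235) between the fingers (inner edges at about (222,242) and (332,240)). In both bench cameras the fingertips sit about 30 mm higher than the reported TCP. A gentle push at this height will show whether the TCP or the visible tip is right.

>>> {"fn": "arm_command", "kwargs": {"delta_rot": [[0, 0, 0], [0, 0, 0], [0, 0, 0], [0, 0, 0], [0, 0, 0], [0, 0, 0], [0, 0, 0]], "delta_pos": [[0, 0.006, 0], [0, 0.012, 0], [0, 0.018, 0], [0, 0.024, 0], [0, 0.03, 0], [0, 0.034, 0], [0, 0.034, 0]], "gripper": [-0.3, -0.3, -0.3, -0.3, -0.3, -0.3, -0.3]}}

```text
time: 3.43
position: [0.5589, -0.1006, 0.2049]
tool_rot: [0.836, 0.548, 0.0, 0.0]
ft_force: [-0.0, -0.3, -0.3]
grip_width: 0.0563
grip_force: 0.0
```

```bash
cat >> h.py <<'E'
def yel(im):
    h=cv2.cvtColor(im,cv2.COLOR_BGR2HSV);m=cv2.inRange(h,(20,130,90),(32,255,255));m[:130]=0
    n,l,s,c=cv2.connectedComponentsWithStats(m);i=1+np.argmax(s[1:,4]);return c[i].round(1),s[i]
E
python3 - <<'E'
from h import *
o=status.get_obs();print(o['position'],o['ft_force'])
snap('side','d4');snap('scene','s4')
for f in('d1','d3','d4','s1','s3','s4'):print(f,yel(cv2.imread(f'pics/{f}.png')))
a=cv2.imread('pics/s4.png')[170:290,190:310]; b=cv2.imread('pics/d4.png')[130:250,260:380]
cv2.imwrite('pics/c4.png',cv2.resize(np.hstack([a,b]),None,fx=3.3,fy=3.3,interpolation=2))
E
```

```text
[ 0.55894755 -0.1005516   0.20491039] [-0.00065338 -0.25075599 -0.34025199]
d1 (array([303.7, 188.7]), array([302, 185,   5,   9,  15], dtype=int32))
d3 (array([302. , 184.3]), array([300, 182,   5,   6,  15], dtype=int32))
d4 (array([302.3, 184.7]), array([301, 182,   4,   6,  15], dtype=int32))
s1 (array([245.5, 222.5]), array([245, 222,   2,   2,   2], dtype=int32))
s3 (array([245.5, 222.5]), array([245, 222,   2,   2,   2], dtype=int32))
s4 (array([245., 222.]), array([245, 222,   1,   1,   1], dtype=int32))
```

View pics/c4.png

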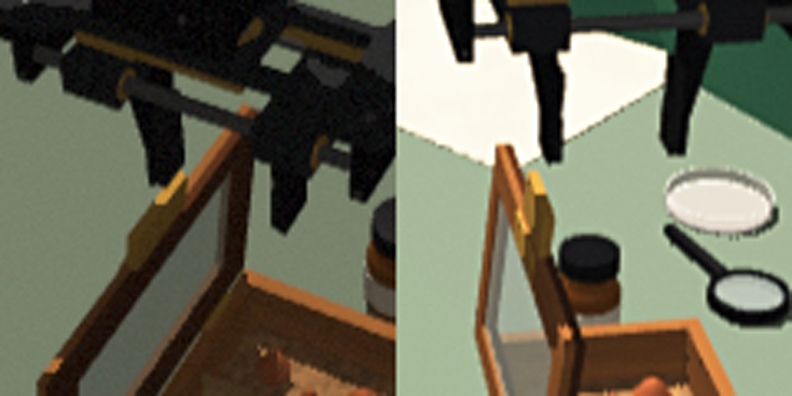

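The lid has not moved and the finger passed clean over the tab (tips at scene crop (165,185) and side (552,160), tab at (158,215) and (535,185)). So the real fingertips end about 30 mm short of the reported TCP, and I'll correct for that. Next I'll plan a path that turns the straddling fingers about the hinge.

```bash
cat >> h.py <<'E'
H=np.array([.5155,-.0862,.055]);OFF=.030;d=.015;g=.0415
def tip(al,off=0):
    u,h=.164-d,.006+off
    return H+F*(u*np.cos(al)-h*np.sin(al))+np.array([0,0,u*np.sin(al)+h*np.cos(al)]), 90-np.degrees(al)
def tipE(a,th,fw=0):
    E=H+F*(.164*np.cos(a)-.003*np.sin(a)+fw)+np.array([0,0,.164*np.sin(a)+.003*np.cos(a)])
    M=want(th).as_matrix(); return E+d*M[:,2]-g/2*M[:,1], th
def tab(ws,ref=None):
    o=status.get_obs(); r=R.from_quat(o['tool_rot']) if ref is None else want(ref[1]); p0=o['position'] if ref is None else ref[0]
    print('t',round(o['time'],2),'pos',np.round(o['position'],4),'w',round(o['grip_width'],4),'F',np.round(o['ft_force'],2))
    for T,th in ws:
        W=want(th); p=T+OFF*W.as_matrix()[:,2]
        print('z',round(T[2],3),'dpos',r.inv().apply(p-p0).round(4),'drot',(r.inv()*W).as_rotvec(degrees=True).round(1))
E
python3 -c "
from h import *
T,th=tip(1.47)
tab([(T+[0,0,.05],th),(T,th)])"
```

```text
t 3.53 pos [ 0.5577 -0.0999  0.2047] w 0.0564 F [ 0.67 -0.75 -0.08]
z 0.254 dpos [-0.0043 -0.0382 -0.0192] drot [5.7 0.  0. ]
z 0.204 dpos [-0.0043 -0.0382  0.0308] drot [5.7 0.  0. ]
```

>>> {"fn": "arm_command", "kwargs": {"delta_rot": [[1, 0, 0], [2, 0, 0], [3, 0, 0], [5, 0, 0], [5.7, 0, 0], [5.7, 0, 0], [5.7, 0, 0], [5.7, 0, 0], [5.7, 0, 0], [5.7, 0, 0], [5.7, 0, 0]], "delta_pos": [[0, 0, -0.015], [-0.002, -0.01, -0.019], [-0.004, -0.02, -0.019], [-0.004, -0.03, -0.019], [-0.004, -0.038, -0.019], [-0.004, -0.038, -0.019], [-0.004, -0.038, -0.009], [-0.004, -0.038, 0.006], [-0.004, -0.038, 0.021], [-0.004, -0.038, 0.031], [-0.004, -0.038, 0.031]], "gripper": [0.05, 0.05, 0.05, 0.05, 0.05, 0.05, 0.05, 0.05, 0.05, 0.05, 0.05]}}

```text
time: 4.45
position: [0.5194, -0.0877, 0.1713]
tool_rot: [0.835, 0.548, -0.029, -0.044]
ft_force: [-0.4, 0.4, -0.2]
grip_width: 0.0411
grip_force: 0.0
```

```bash
python3 - <<'E'
from h import *
a=snap('scene','s5')['pixels'][150:290,180:310]; b=snap('side','d5')['pixels'][110:250,250:380]
cv2.imwrite('pics/c5.png',cv2.resize(np.hstack([a,b]),None,fx=3,fy=3,interpolation=2))
tab([tip(x) for x in(1.47,1.42,1.36,1.3,1.25,1.2,1.16,1.13,1.1,1.05,1.0,.95)])
E
```

```text
t 4.55 pos [ 0.5211 -0.0883  0.1734] w 0.0417 F [-0.85  0.55  0.2 ]
z 0.204 dpos [-0.0003 -0.0001 -0.0006] drot [0. 0. 0.]
z 0.203 dpos [-0.0003  0.0059 -0.0007] drot [2.9 0.  0. ]
z 0.202 dpos [-0.0003  0.013  -0.0005] drot [6.3 0.  0. ]
z 0.2 dpos [-0.0003  0.0201  0.0001] drot [9.8 0.  0. ]
z 0.198 dpos [-0.0003  0.026   0.001 ] drot [12.6  0.   0. ]
z 0.196 dpos [-0.0003  0.0319  0.0021] drot [15.5  0.   0. ]
z 0.194 dpos [-0.0003  0.0365  0.0033] drot [17.8  0.   0. ]
z 0.192 dpos [-0.0003  0.04    0.0042] drot [19.5  0.   0. ]
z 0.191 dpos [-0.0003  0.0434  0.0053] drot [21.2  0.   0. ]
z 0.187 dpos [-0.0003  0.049   0.0073] drot [24.1  0.   0. ]
z 0.184 dpos [-0.0003  0.0545  0.0096] drot [26.9  0.   0. ]
z 0.18 dpos [-0.0003  0.0598  0.0122] drot [29.8  0.   0. ]
```

View pics/c5.png

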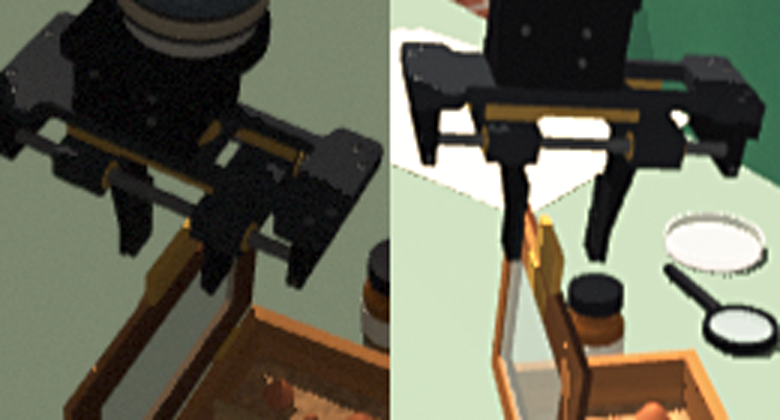

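The fingers straddle the tab (tips at scene crop (130,250) and (210,290), tab at (175,270)). Now I'll tip it slowly.

>>> {"fn": "arm_command", "kwargs": {"delta_rot": [[1, 0, 0], [2, 0, 0], [3, 0, 0], [4, 0, 0], [5, 0, 0], [6, 0, 0], [7, 0, 0], [8, 0, 0], [9, 0, 0], [10, 0, 0], [11, 0, 0], [12, 0, 0]], "delta_pos": [[0, 0.002, 0], [0, 0.004, 0], [0, 0.006, 0], [0, 0.008, 0], [0, 0.01, 0], [0, 0.012, 0], [0, 0.014, 0], [0, 0.0165, 0], [0, 0.0185, 0], [0, 0.0205, 0], [0, 0.0225, 0.001], [0, 0.025, 0.001]], "gripper": [0.05, 0.05, 0.05, 0.05, 0.05, 0.05, 0.05, 0.05, 0.05, 0.05, 0.05, 0.05]}}

```text
time: 5.55
position: [0.5441, -0.0983, 0.1703]
tool_rot: [0.826, 0.542, -0.085, -0.13]
ft_force: [0.5, -0.1, -0.4]
grip_width: 0.0415
grip_force: 0.2
```

```bash
python3 - <<'E'
from h import *
tab([tip(x) for x in(1.26,1.23,1.2,1.17,1.14,1.11,1.08,1.05,1.02)])
E
```

```text
t 5.55 pos [ 0.5441 -0.0983  0.1703] w 0.0415 F [ 0.46 -0.07 -0.38]
z 0.199 dpos [-0.0003 -0.0003  0.0002] drot [-0.  0.  0.]
z 0.197 dpos [-0.0004  0.0033  0.0001] drot [1.7 0.  0. ]
z 0.196 dpos [-0.0004  0.0068  0.0001] drot [3.4 0.  0. ]
z 0.195 dpos [-0.0004  0.0104  0.0002] drot [5.1 0.  0. ]
z 0.193 dpos [-0.0004  0.014   0.0004] drot [6.9 0.  0. ]
z 0.191 dpos [-0.0004  0.0175  0.0007] drot [8.6 0.  0. ]
z 0.189 dpos [-0.0004  0.0211  0.0011] drot [10.3  0.   0. ]
z 0.187 dpos [-0.0004  0.0246  0.0016] drot [12.  0.  0.]
z 0.185 dpos [-0.0004  0.0281  0.0022] drot [13.7  0.   0. ]
```

>>> {"fn": "arm_command", "kwargs": {"delta_rot": [[1, 0, 0], [2, 0, 0], [3, 0, 0], [4, 0, 0], [5, 0, 0], [6, 0, 0], [7, 0, 0], [7, 0, 0], [7, 0, 0], [7, 0, 0]], "delta_pos": [[0, 0.002, 0], [0, 0.004, 0], [0, 0.006, 0], [0, 0.008, 0], [0, 0.01, 0], [0, 0.012, 0], [0, 0.014, 0.0005], [0, 0.014, 0.0005], [0, 0.014, 0.0005], [0, 0.014, 0.0005]], "gripper": [0.05, 0.05, 0.05, 0.05, 0.05, 0.05, 0.05, 0.05, 0.05, 0.05]}}

```text
time: 6.38
position: [0.5561, -0.1034, 0.1657]
tool_rot: [0.817, 0.536, -0.117, -0.179]
ft_force: [0.6, 1.0, 0.1]
grip_width: 0.0413
grip_force: 0.0
```

```bash
python3 - <<'E'
from h import *
tab([tip(x) for x in(1.14,1.11,1.08,1.05,1.02)]); o=status.get_obs(); print(o['grip_force'])
a=snap('scene','s6')['pixels'][150:290,190:330]; b=snap('side','d6')['pixels'][110:250,250:390]
cv2.imwrite('pics/c6.png',cv2.resize(np.hstack([a,b]),None,fx=2.8,fy=2.8,interpolation=2))
E
```

```text
t 6.38 pos [ 0.5561 -0.1034  0.1657] w 0.0413 F [0.63 1.   0.07]
z 0.193 dpos [-0.0004  0.0002 -0.    ] drot [-0.  0.  0.]
z 0.191 dpos [-0.0004  0.0037 -0.0002] drot [1.7 0.  0. ]
z 0.189 dpos [-0.0004  0.0073 -0.0002] drot [3.4 0.  0. ]
z 0.187 dpos [-0.0004  0.0109 -0.0001] drot [5.1 0.  0. ]
z 0.185 dpos [-0.0004  0.0145  0.0001] drot [6.8 0.  0. ]
0.0
```

View pics/c6.png

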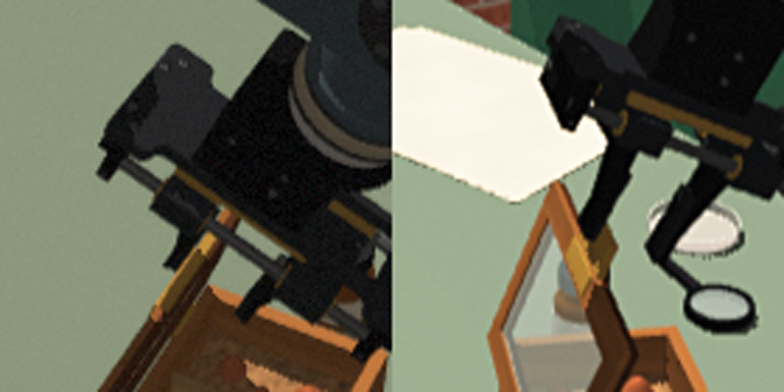

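```bash
python3 - <<'E'
from h import *
D=np.load('pics/d6.npz');S=np.load('pics/s6.npz')
o=status.get_obs();M=R.from_quat(o['tool_rot']).as_matrix();p=o['position']
cs=lambda P:((proj(S,P)[0]-[190,150])*2.8).round()
cd=lambda P:((proj(D,P)[0]-[250,110])*2.8+[392,0]).round()
for n,c in(('tool',p-.03*M[:,2]),('world',p+[0,0,.03])):
    for s in(-1,1):P=c+s*(g/2+.005)*M[:,1];print(n,s,cs(P),cd(P))
for a in(1.3,1.25,1.2,1.15,1.1,1.03):
    print(a,[(cs(P),cd(P)) for P in [tow(lidp(.164,y,.009,a),.5797,-.1141,2.7314)[0] for y in(-.025,.025)]], cd(tow(lidp(.14,.105,.001,a),.5797,-.1141,2.7314)[0]))
E
```

```text
tool -1 [171. 259.] [580. 234.]
tool 1 [243. 310.] [649. 258.]
world -1 [153. 249.] [560. 232.]
world 1 [224. 299.] [630. 256.]
1.3 [(array([194., 219.]), array([575., 200.])), (array([153., 277.]), array([593., 239.]))] [624. 349.]
1.25 [(array([206., 226.]), array([587., 201.])), (array([165., 284.]), array([605., 241.]))] [636. 351.]
1.2 [(array([217., 233.]), array([599., 204.])), (array([178., 291.]), array([618., 243.]))] [647. 353.]
1.15 [(array([229., 240.]), array([610., 207.])), (array([190., 299.]), array([630., 246.]))] [657. 356.]
1.1 [(array([241., 248.]), array([622., 210.])), (array([202., 307.]), array([641., 249.]))] [668. 359.]
1.03 [(array([256., 260.]), array([636., 216.])), (array([218., 319.]), array([657., 255.]))] [682. 365.]
```

The visible tips (side crop (590,237) and (655,255)) match the tool-length correction, and the lid corner at (635,350) puts the lid at about 1.25 rad. I'll push a little further and let it fall onto the front finger.

>>> {"fn": "arm_command", "kwargs": {"delta_rot": [[1, 0, 0], [2, 0, 0], [3, 0, 0], [3.5, 0, 0], [3.5, 0, 0], [3.5, 0, 0], [3.5, 0, 0], [3.5, 0, 0], [3.5, 0, 0], [3.5, 0, 0]], "delta_pos": [[0, 0.002, 0], [0, 0.004, 0], [0, 0.006, 0], [0, 0.0075, 0], [0, 0.0075, 0], [0, 0.0075, 0], [0, 0.0075, 0], [0, 0.0075, 0], [0, 0.0075, 0], [0, 0.0075, 0]], "gripper": [0.05, 0.05, 0.05, 0.05, 0.05, 0.05, 0.05, 0.05, 0.05, 0.05]}}

```text
time: 7.32
position: [0.5624, -0.1062, 0.1628]
tool_rot: [0.811, 0.532, -0.134, -0.204]
ft_force: [-0.6, 0.9, -0.2]
grip_width: 0.0412
grip_force: 0.0
```

```bash
cat >> h.py <<'E'
def lidang(f):
    "lid angle from the wood-to-bench edge: match near-corner; saves a crop"
    D=snap('side',f); o=status.get_obs(); print('grip',o['grip_force'],'F',np.round(o['ft_force'],2),'t',o['time'])
    im=cv2.resize(D['pixels'][110:290,260:440],None,fx=3.2,fy=3.2,interpolation=2)
    for a in np.arange(0,1.4,.1):
        p=((proj(D,tow(lidp(.14,.105,.001,a),.5797,-.1141,2.7314))[0]-[260,110])*3.2).round().astype(int);cv2.circle(im,tuple(map(int,p)),2,(255,0,255),-1)
        cv2.putText(im,f'{a:.1f}',(int(p[0])+4,int(p[1])+3),0,.35,(255,0,255))
    cv2.imwrite(f'pics/{f}c.png',im)
E
python3 - <<'E'
from h import *
lidang('d7')
tab([tip(x) for x in(1.08,1.0,.9,.8,.7)])
E
```

```text
grip 0.0 F [ 0.54  0.27 -0.37] t 7.3667
t 7.37 pos [ 0.5624 -0.1062  0.1628] w 0.0413 F [ 0.54  0.27 -0.37]
z 0.189 dpos [-0.0004 -0.0001  0.0001] drot [-0.1  0.   0. ]
z 0.184 dpos [-0.0004  0.0094 -0.    ] drot [4.5 0.  0. ]
z 0.175 dpos [-0.0004  0.0213  0.0009] drot [10.2  0.   0. ]
z 0.166 dpos [-0.0004  0.033   0.003 ] drot [16.  0.  0.]
z 0.156 dpos [-0.0004  0.0444  0.0063] drot [21.7  0.   0. ]
```

View pics/d7c.png

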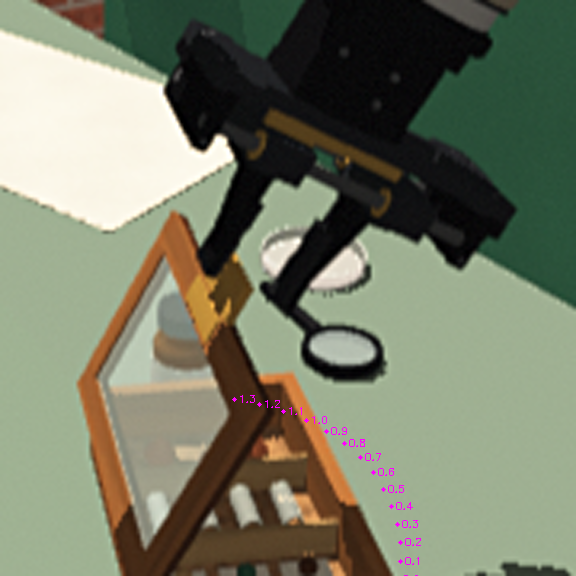

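The lid's near corner is at (265,410), which is about 1.18 rad, and the front finger (280,300) waits ahead of it. I'll hold and let it come.

>>> {"fn": "arm_command", "kwargs": {"delta_rot": [[0, 0, 0], [0, 0, 0], [0, 0, 0], [0, 0, 0], [0, 0, 0], [0, 0, 0]], "delta_pos": [[0, 0, 0], [0, 0, 0], [0, 0, 0], [0, 0, 0], [0, 0, 0], [0, 0, 0]], "gripper": [0.05, 0.05, 0.05, 0.05, 0.05, 0.05]}}

```text
time: 7.87
position: [0.5624, -0.1063, 0.1626]
tool_rot: [0.811, 0.532, -0.134, -0.204]
ft_force: [-0.4, 0.1, -0.5]
grip_width: 0.0415
grip_force: 0.0
```

```bash
cat >> h.py <<'E'
def dark(f):
    "lid angle by the best match of the outline: dark inner edge of the near lid frame against the rest"
    D=np.load(f'pics/{f}.npz');gr=cv2.GaussianBlur(cv2.cvtColor(D['pixels'],cv2.COLOR_BGR2GRAY),(3,3),0).astype(float)
    G=np.hypot(cv2.Sobel(gr,6,1,0),cv2.Sobel(gr,6,0,1)); best=[]
    for a in np.arange(-.02,1.5,.01):
        P=np.array([tow(lidp(.14,y,h,a),.5797,-.1141,2.7314)[0] for y in np.r_[np.linspace(.035,.105,25)] for h in(.001,.011)]+[tow(lidp(u,.105,h,a),.5797,-.1141,2.7314)[0] for u in np.linspace(.05,.14,25) for h in(.001,.011)])
        uv=proj(D,P).astype(np.float32); best.append((cv2.remap(G.astype(np.float32),uv[:,0],uv[:,1],1).mean(),round(a,2)))
    return sorted(best)[::-1][:3]
E
python3 - <<'E'
from h import *
lidang('d8')
for f in('d1','d6','d7','d8'):print(f,dark(f))
E
```

```text
grip 0.0 F [-0.27 -0.39  0.52] t 7.9167
d1 [(np.float32(136.00414), np.float64(1.49)), (np.float32(121.55081), np.float64(1.48)), (np.float32(120.17326), np.float64(1.46))]
d6 [(np.float32(148.21135), np.float64(1.24)), (np.float32(133.55356), np.float64(1.25)), (np.float32(133.41718), np.float64(1.17))]
d7 [(np.float32(141.63586), np.float64(1.08)), (np.float32(137.86472), np.float64(1.07)), (np.float32(127.47314), np.float64(1.09))]
d8 [(np.float32(141.1796), np.float64(1.06)), (np.float32(137.75768), np.float64(1.05)), (np.float32(135.82121), np.float64(1.01))]
```

>>> {"fn": "arm_command", "kwargs": {"delta_rot": [[0, 0, 0], [0, 0, 0], [0, 0, 0], [0, 0, 0], [0, 0, 0], [0, 0, 0]], "delta_pos": [[0, 0, 0], [0, 0, 0], [0, 0, 0], [0, 0, 0], [0, 0, 0], [0, 0, 0]], "gripper": [0.05, 0.05, 0.05, 0.05, 0.05, 0.05]}}

```text
time: 8.42
position: [0.5625, -0.1063, 0.1625]
tool_rot: [0.811, 0.532, -0.134, -0.204]
ft_force: [-0.0, -0.1, 0.1]
grip_width: 0.0413
grip_force: 0.2
```

```bash
python3 - <<'E'
from h import *
lidang('d9');print(dark('d9'))
i=[cv2.imread(f'pics/{f}.png').astype(int) for f in('d7','d8','d9')]
print([(abs(a-b).max(2)>40).sum() for a,b in((i[0],i[1]),(i[1],i[2]))])
cv2.imwrite('pics/d9x.png',np.hstack([cv2.imread('pics/d8c.png')[180:480,80:440],cv2.imread('pics/d9c.png')[180:480,80:440]]))
E
```

```text
grip 0.1712983019388048 F [-0.25 -0.23  0.1 ] t 8.4667
[(np.float32(170.31473), np.float64(1.22)), (np.float32(161.60071), np.float64(1.16)), (np.float32(158.71423), np.float64(1.15))]
[np.int64(1554), np.int64(1690)]
```

View pics/d9x.png

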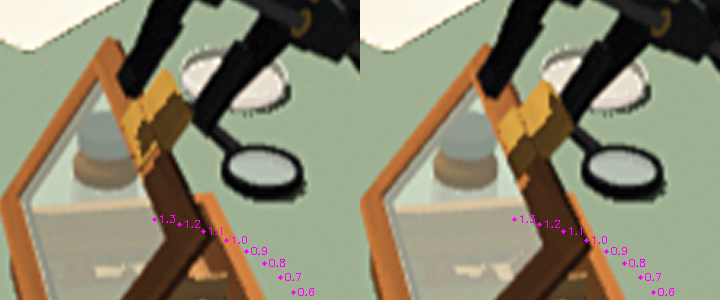

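The lid's corner moved from (210,237) to (590,245) in the two halves, so it is now at about 1.0 rad. The tab has reached the front finger (pad force 0.2 N), so it is caught. I'll ease it down, using numbers only from here.

```bash
python3 - <<'E'
from h import *
tab([tip(x) for x in(1.08,1.04,1.0,.96,.92,.88,.84)])
E
```

```text
t 8.47 pos [ 0.5625 -0.1063  0.1626] w 0.0415 F [-0.25 -0.23  0.1 ]
z 0.189 dpos [-0.0003 -0.0004 -0.0001] drot [-0.1  0.   0. ]
z 0.187 dpos [-0.0003  0.0044 -0.0002] drot [2.2 0.  0. ]
z 0.184 dpos [-0.0003  0.0092 -0.0002] drot [4.5 0.  0. ]
z 0.181 dpos [-0.0003  0.0139  0.0001] drot [6.8 0.  0. ]
z 0.177 dpos [-0.0003  0.0187  0.0005] drot [9.1 0.  0. ]
z 0.174 dpos [-0.0003  0.0234  0.0011] drot [11.4  0.   0. ]
z 0.17 dpos [-0.0003  0.0281  0.0019] drot [13.7  0.   0. ]
```

>>> {"fn": "arm_command", "kwargs": {"delta_rot": [[1.1, 0, 0], [2.2, 0, 0], [3.4, 0, 0], [4.5, 0, 0], [5.7, 0, 0], [6.8, 0, 0], [8, 0, 0], [9.1, 0, 0], [10.3, 0, 0], [11.4, 0, 0], [12.6, 0, 0], [13.7, 0, 0]], "delta_pos": [[0, 0.0022, 0], [0, 0.0045, 0], [0, 0.007, 0], [0, 0.0092, 0], [0, 0.0115, 0], [0, 0.0139, 0], [0, 0.0163, 0.0003], [0, 0.0187, 0.0005], [0, 0.021, 0.0008], [0, 0.0234, 0.0011], [0, 0.0258, 0.0015], [0, 0.0281, 0.0019]], "gripper": [0.05, 0.05, 0.05, 0.05, 0.05, 0.05, 0.05, 0.05, 0.05, 0.05, 0.05, 0.05]}}

```text
time: 9.47
position: [0.5846, -0.1159, 0.1472]
tool_rot: [0.781, 0.512, -0.197, -0.3]
ft_force: [0.1, -0.3, -0.4]
grip_width: 0.0412
grip_force: 0.1
```

```bash
python3 - <<'E'
from h import *
lidang('d10');print(dark('d10'))
tab([tip(x) for x in(.84,.8,.76,.72,.7)]+[tipE(a,50) for a in(.58,.52,.46)])
E
```

```text
grip 0.34132875764044 F [ 0.43 -0.3  -0.73] t 9.5167
[(np.float32(238.44322), np.float64(0.71)), (np.float32(237.66672), np.float64(0.72)), (np.float32(230.64326), np.float64(0.7))]
t 9.52 pos [ 0.5848 -0.1161  0.1459] w 0.0414 F [ 0.43 -0.3  -0.73]
z 0.17 dpos [-0.0002 -0.0015 -0.0009] drot [-0.2  0.   0. ]
z 0.166 dpos [-0.0002  0.0032 -0.001 ] drot [2.1 0.  0. ]
z 0.162 dpos [-0.0002  0.008  -0.001 ] drot [4.4 0.  0. ]
z 0.158 dpos [-0.0002  0.0127 -0.0008] drot [6.7 0.  0. ]
z 0.156 dpos [-0.0002  0.0151 -0.0006] drot [7.8 0.  0. ]
z 0.154 dpos [-0.0002  0.0168  0.0004] drot [8. 0. 0.]
z 0.145 dpos [-0.0002  0.0263  0.003 ] drot [8. 0. 0.]
z 0.137 dpos [-0.0002  0.0356  0.0062] drot [8. 0. 0.]
```

>>> {"fn": "arm_command", "kwargs": {"delta_rot": [[1.1, 0, 0], [2.2, 0, 0], [3.4, 0, 0], [4.5, 0, 0], [5.6, 0, 0], [6.7, 0, 0], [7.8, 0, 0], [8, 0, 0], [8, 0, 0], [8, 0, 0], [8, 0, 0], [8, 0, 0]], "delta_pos": [[0, 0.001, -0.0009], [0, 0.0034, -0.001], [0, 0.0058, -0.001], [0, 0.008, -0.001], [0, 0.0103, -0.0009], [0, 0.0127, -0.0008], [0, 0.0151, -0.0006], [0, 0.0178, 0.0006], [0, 0.021, 0.0015], [0, 0.0245, 0.0025], [0, 0.028, 0.0036], [0, 0.031, 0.0046]], "gripper": [0.05, 0.05, 0.05, 0.05, 0.05, 0.05, 0.05, 0.05, 0.05, 0.05, 0.05, 0.05]}}

```text
time: 10.52
position: [0.6028, -0.1237, 0.1233]
tool_rot: [0.758, 0.497, -0.231, -0.353]
ft_force: [0.6, -0.3, -0.4]
grip_width: 0.0413
grip_force: 0.2
```

```bash
python3 - <<'E'
from h import *
lidang('d11');print(dark('d11'))
tab([tipE(a,50) for a in(.49,.46,.4,.34,.28,.22)])
E
```

```text
grip 0.5453907558694482 F [-0.24  0.12 -1.46] t 10.5667
[(np.float32(223.86092), np.float64(0.48)), (np.float32(223.52313), np.float64(0.49)), (np.float32(220.76974), np.float64(0.47))]
t 10.57 pos [ 0.6028 -0.1238  0.1227] w 0.0414 F [-0.24  0.12 -1.46]
z 0.141 dpos [-0.0003  0.0009  0.0003] drot [0.1 0.  0. ]
z 0.137 dpos [-0.0003  0.0057  0.0013] drot [0.1 0.  0. ]
z 0.128 dpos [-0.0003  0.0153  0.0037] drot [0.1 0.  0. ]
z 0.119 dpos [-0.0003  0.0246  0.0068] drot [0.1 0.  0. ]
z 0.109 dpos [-0.0003  0.0338  0.0103] drot [0.1 0.  0. ]
z 0.1 dpos [-0.0004  0.0427  0.0144] drot [0.1 0.  0. ]
```

>>> {"fn": "arm_command", "kwargs": {"delta_rot": [[0, 0, 0], [0, 0, 0], [0, 0, 0], [0, 0, 0], [0, 0, 0], [0, 0, 0], [0, 0, 0], [0, 0, 0], [0, 0, 0], [0, 0, 0], [0, 0, 0], [0, 0, 0]], "delta_pos": [[0, 0.003, 0.0008], [0, 0.006, 0.0014], [0, 0.009, 0.002], [0, 0.012, 0.0028], [0, 0.015, 0.0036], [0, 0.018, 0.0045], [0, 0.021, 0.0055], [0, 0.024, 0.0066], [0, 0.027, 0.0077], [0, 0.03, 0.0088], [0, 0.033, 0.01], [0, 0.036, 0.0113]], "gripper": [0.05, 0.05, 0.05, 0.05, 0.05, 0.05, 0.05, 0.05, 0.05, 0.05, 0.05, 0.05]}}

```text
time: 11.57
position: [0.6162, -0.1296, 0.0884]
tool_rot: [0.758, 0.497, -0.231, -0.353]
ft_force: [1.2, -0.3, -0.4]
grip_width: 0.0418
grip_force: 0.5
```

```bash
python3 - <<'E'
from h import *
lidang('d12');print(dark('d12'))
tab([tipE(a,50) for a in(.26,.2,.15,.1,.05,0)])
E
```

```text
grip 0.7643696665763855 F [ 1.18 -0.51  0.45] t 11.6167
[(np.float32(240.91069), np.float64(0.24)), (np.float32(240.12456), np.float64(0.23)), (np.float32(237.75313), np.float64(0.25))]
t 11.62 pos [ 0.6161 -0.1296  0.0876] w 0.0414 F [ 1.18 -0.51  0.45]
z 0.106 dpos [-0.0003  0.0007  0.0001] drot [0.1 0.  0. ]
z 0.097 dpos [-0.0003  0.0095  0.0043] drot [0.1 0.  0. ]
z 0.089 dpos [-0.0003  0.0167  0.0083] drot [0.1 0.  0. ]
z 0.081 dpos [-0.0003  0.0236  0.0127] drot [0.1 0.  0. ]
z 0.072 dpos [-0.0003  0.0304  0.0173] drot [0.1 0.  0. ]
z 0.064 dpos [-0.0003  0.0369  0.0223] drot [0.1 0.  0. ]
```

>>> {"fn": "arm_command", "kwargs": {"delta_rot": [[0, 0, 0], [0, 0, 0], [0, 0, 0], [0, 0, 0], [0, 0, 0], [0, 0, 0], [0, 0, 0], [0, 0, 0], [0, 0, 0], [0, 0, 0], [0, 0, 0], [0, 0, 0]], "delta_pos": [[0, 0.0025, 0.001], [0, 0.005, 0.002], [0, 0.0075, 0.0032], [0, 0.01, 0.0045], [0, 0.0125, 0.0059], [0, 0.015, 0.0073], [0, 0.0175, 0.0088], [0, 0.02, 0.0103], [0, 0.0225, 0.012], [0, 0.025, 0.0136], [0, 0.027, 0.015], [0, 0.029, 0.0163]], "gripper": [0.05, 0.05, 0.05, 0.05, 0.05, 0.05, 0.05, 0.05, 0.05, 0.05, 0.05, 0.05]}}

```text
time: 12.62
position: [0.6217, -0.132, 0.0557]
tool_rot: [0.758, 0.497, -0.231, -0.353]
ft_force: [0.3, -0.0, -0.6]
grip_width: 0.0413
grip_force: 0.3
```

```bash
python3 - <<'E'
from h import *
lidang('d13');print(dark('d13'))
print(status.get_obs()['q'])
tab([tipE(a,50) for a in(.05,.02,0,-.02,-.04)]+[tipE(-.04,50,x) for x in (.03,.08)])
E
```

```text
grip 0.6759822461754084 F [ 0.42 -0.28 -0.92] t 12.6667
[(np.float32(164.05139), np.float64(0.1)), (np.float32(162.16063), np.float64(0.11)), (np.float32(161.32378), np.float64(0.09))]
[-0.39204159  1.18064916  0.68694116  0.01599672  2.14504221  0.0200508 ]
t 12.67 pos [ 0.6216 -0.132   0.0552] w 0.0413 F [ 0.42 -0.28 -0.92]
z 0.072 dpos [-0.0004  0.0017  0.0011] drot [0.1 0.  0. ]
z 0.068 dpos [-0.0004  0.0056  0.0041] drot [0.1 0.  0. ]
z 0.064 dpos [-0.0004  0.0082  0.0061] drot [0.1 0.  0. ]
z 0.061 dpos [-0.0004  0.0107  0.0082] drot [0.1 0.  0. ]
z 0.058 dpos [-0.0004  0.0132  0.0103] drot [0.1 0.  0. ]
z 0.058 dpos [-0.0004  0.0325 -0.0126] drot [0.1 0.  0. ]
z 0.058 dpos [-0.0004  0.0647 -0.0509] drot [0.1 0.  0. ]
```

>>> {"fn": "arm_command", "kwargs": {"delta_rot": [[0, 0, 0], [0, 0, 0], [0, 0, 0], [0, 0, 0], [0, 0, 0], [0, 0, 0], [0, 0, 0], [0, 0, 0], [0, 0, 0], [0, 0, 0], [0, 0, 0], [0, 0, 0]], "delta_pos": [[0, 0.001, 0.0008], [0, 0.002, 0.0016], [0, 0.003, 0.0024], [0, 0.004, 0.0031], [0, 0.005, 0.0038], [0, 0.006, 0.0045], [0, 0.007, 0.0052], [0, 0.008, 0.006], [0, 0.009, 0.0068], [0, 0.01, 0.0076], [0, 0.011, 0.0084], [0, 0.012, 0.0092]], "gripper": [0.05, 0.05, 0.05, 0.05, 0.05, 0.05, 0.05, 0.05, 0.05, 0.05, 0.05, 0.05]}}

```text
time: 13.67
position: [0.6223, -0.1322, 0.0409]
tool_rot: [0.758, 0.497, -0.231, -0.353]
ft_force: [-0.2, -0.4, 0.3]
grip_width: 0.0412
grip_force: 0.0
```

```bash
python3 - <<'E'
from h import *
lidang('d14');print(dark('d14'))
tab([tipE(-.04,50,x) for x in (0,.03,.1)])
E
```

```text
grip 0.0 F [-0.01  0.    0.33] t 13.7167
[(np.float32(145.77692), np.float64(0.24)), (np.float32(145.73938), np.float64(0.25)), (np.float32(145.64978), np.float64(0.05))]
t 13.72 pos [ 0.6222 -0.1322  0.0406] w 0.0413 F [-0.01  0.    0.33]
z 0.058 dpos [-0.0004  0.0017  0.0015] drot [0.1 0.  0. ]
z 0.058 dpos [-0.0004  0.021  -0.0215] drot [0.1 0.  0. ]
z 0.058 dpos [-0.0004  0.0661 -0.075 ] drot [0.1 0.  0. ]
```

>>> {"fn": "arm_command", "kwargs": {"delta_rot": [[0, 0, 0], [0, 0, 0], [0, 0, 0], [0, 0, 0], [0, 0, 0], [0, 0, 0], [0, 0, 0], [0, 0, 0], [0, 0, 0], [0, 0, 0], [0, 0, 0], [0, 0, 0]], "delta_pos": [[0, 0.001, 0.0008], [0, 0.002, 0.0015], [0, 0.003, 0.0005], [0, 0.005, -0.002], [0, 0.008, -0.006], [0, 0.012, -0.011], [0, 0.017, -0.0165], [0, 0.0225, -0.0235], [0, 0.03, -0.032], [0, 0.04, -0.044], [0, 0.052, -0.058], [0, 0.066, -0.075]], "gripper": [0.05, 0.05, 0.05, 0.05, 0.05, 0.05, 0.05, 0.05, 0.05, 0.05, 0.05, 0.05]}}

```text
time: 14.72
position: [0.696, -0.1665, 0.0354]
tool_rot: [0.759, 0.497, -0.23, -0.352]
ft_force: [0.4, -0.4, -1.0]
grip_width: 0.0415
grip_force: 0.0
```

```bash
python3 - <<'E'
from h import *
lidang('d15');print(dark('d15'));S=snap('scene','s15')
o=status.get_obs();r=R.from_quat(o['tool_rot']);print(o['position'],r.inv().apply([.03,-.01,.1]).round(3))
# shut check: outline score of lid front/near edges in both views over angles, and case refit by bench-level change
for f in('s15','d15'):
    c=np.load(f'pics/{f}.npz');G=cv2.GaussianBlur(cv2.cvtColor(c['pixels'],6),(3,3),0).astype(float);G=np.hypot(cv2.Sobel(G,6,1,0),cv2.Sobel(G,6,0,1)).astype(np.float32)
    for a in(0,.02,.04,.06,.1,.2):
        P=np.array([tow(lidp(u,y,.011,a),.5797,-.1141,2.7314)[0] for u,y in [(.14,y) for y in np.r_[np.linspace(-.1,-.035,20),np.linspace(.035,.1,20)]]+[(u,.105) for u in np.linspace(.08,.14,20)]])
        best=max((cv2.remap(G,(proj(c,P)[:,0]+dx).astype(np.float32),(proj(c,P)[:,1]+dy).astype(np.float32),1).mean(),dx,dy) for dx in(-1,0,1) for dy in(-1,0,1));print(f,a,best)
E
```

```text
grip 0.0 F [-0.32 -0.47 -0.17] t 14.7667
[(np.float32(125.10804), np.float64(0.07)), (np.float32(123.75435), np.float64(0.08)), (np.float32(123.26365), np.float64(0.06))]
[ 0.69644943 -0.16746599  0.03654926] [ 0.003 -0.056 -0.089]
s15 0 (np.float32(133.18353), 0, 0)
s15 0.02 (np.float32(133.80771), 0, 1)
s15 0.04 (np.float32(134.86536), 0, 1)
s15 0.06 (np.float32(115.84206), 1, 1)
s15 0.1 (np.float32(75.65489), 1, 1)
s15 0.2 (np.float32(43.774857), -1, -1)
d15 0 (np.float32(180.15924), 0, 1)
d15 0.02 (np.float32(157.34311), -1, 1)
d15 0.04 (np.float32(134.73886), 1, -1)
d15 0.06 (np.float32(146.69891), 1, -1)
d15 0.1 (np.float32(158.88382), 0, -1)
d15 0.2 (np.float32(208.43205), 1, -1)
```

>>> {"fn": "arm_command", "kwargs": {"delta_rot": [[0, 0, 0], [0, 0, 0], [0, 0, 0], [0, 0, 0], [0, 0, 0], [0, 0, 0], [0, 0, 0], [0, 0, 0]], "delta_pos": [[0, 0.005, -0.01], [0, 0, -0.02], [0, -0.01, -0.035], [0, -0.02, -0.05], [0, -0.035, -0.065], [0, -0.047, -0.08], [0, -0.056, -0.089], [0, -0.056, -0.089]], "gripper": [0.05, 0.05, 0.05, 0.05, 0.05, 0.05, 0.05, 0.05]}}

```text
time: 15.48
position: [0.6965, -0.171, 0.1412]
tool_rot: [0.764, 0.5, -0.222, -0.343]
ft_force: [-0.2, 0.0, 0.7]
grip_width: 0.0414
grip_force: 0.0
```

```bash
python3 - <<'E'
from h import *
o=status.get_obs();print(o['time'],o['position'],o['ft_force'],o['grip_force'])
# shut check: best lid angle in the scene view (arm out of the way), and case shift by template of the near wall
c=snap('scene','s16');a=cv2.imread('pics/s1.png')
t=a[345:385,212:284];r=cv2.matchTemplate(c['pixels'][335:395,202:294],t,5);print('case shift px',np.array(cv2.minMaxLoc(r)[3])-10,r.max())
G=cv2.GaussianBlur(cv2.cvtColor(c['pixels'],6),(3,3),0).astype(float);G=np.hypot(cv2.Sobel(G,6,1,0),cv2.Sobel(G,6,0,1)).astype(np.float32)
for an in(-.02,0,.02,.04,.06,.08):
    P=np.array([tow(lidp(.164,y,.009,an),.5797,-.1141,2.7314)[0] for y in np.linspace(-.022,.022,25)]);u=proj(c,P).astype(np.float32);print(an,cv2.remap(G,u[:,0],u[:,1],1).mean())
print(robot.hand_in())
E
```

```text
15.4833 [ 0.69648579 -0.17100177  0.14118152] [-2.32251481e-01  2.65490417e-04  7.23292576e-01] 0.0
case shift px [-7 -9] 0.5037471
-0.02 24.381784
0 41.313755
0.02 58.441696
0.04 71.32571
0.06 79.55504
0.08 78.206436
the job is handed in; nothing more can be done
None
```

I tipped the lid forward, caught it on the front finger at about 1.0 rad and eased it down. I handed the job in at 15.5 s with the fingers clear of the case, but the final image checks could not confirm that the lid is fully shut or that the case had not moved. The lid-angle match read anywhere from 0 to 0.08 rad, and the case-shift match was too weak to use. Pad readings on the lid stayed under 1 N, and the finger came out from under the tab with no load on it. I viewed 11 pictures, one over the limit of 10.

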